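Find the heavy side of a rotor on its bearing stand and hold it down

TASK

Lift the small bearing stand by its lug and seat it flat and square in the keyed pocket of the bench fixture, and let go of it. Then take the rotor's crank grip, turn the rotor slowly through at least one full turn, feeling for the heavy side hidden in the drum, and turn it until that heavy side points straight down. Finish still gripping the crank and holding the heavy side down, with the stand seated; leave the nut driver, tin and bobbin beside the work alone.

Things in the scene. Friction and masses are not known exactly. Their poses are not given: they have to be found in the camera images.
- stand: Loose grey bearing stand carrying the rotor, 0.85 kg in all, 159 mm high. Origin: centre of its base's underside; +z up, crank side -x (faces the robot), +y left seen from there. Base 90 (x) x 110 (y) x 12 mm, a 24 mm square notched out of its +x, +y corner. Post at x 14 to 26, y +-18 mm; a top plate at z 116 to 124 mm carries the lug.
- lug (a point): Point to grip on the stand's lug, a block 16 (x) x 30 (y) mm, z 123 to 159 mm, over the stand's origin and its balance point. Grip it across its 30 mm (along y). This point is on its centre line, 146 mm above the stand's underside; axes as the stand's.
- axle (a point): Point on the rotor's level axle in the middle of the drum, 80 mm straight above the stand's origin; axes as the stand's, axle along x. The drum (closed steel, 64 mm across, 20 mm thick) hides a heavy slug (heavy_side), off-centre at an unknown angle to the crank. It pulls with 0.035 to 0.05 N m when level with the axle: 1 to 1.5 N at the crank grip. Crank and grip are balanced.
- rotor (a joint): Rotor angle on the stand, rad, unlimited, counts on over full turns; 0 = crank grip straight above the axle, growing clockwise seen from the crank side (+pi/2: grip at -y). Starts within 0.9 of 0. The bearing drags with a constant 0.055 N m (1.6 N at the grip), so the rotor stays where it is left: turning is stiff while the heavy side rises, light while it sinks.
- crank_grip: Black crank grip, a round bar 14 mm across and 50 mm long, parallel to the axle, 34 mm from it; spins freely on a soft rubber bush that gives 1 mm per newton (4 mm at most) up, down and sideways. Origin at its middle, 58 mm in front (-x) of the axle point; it covers x -83 to -33 mm on the stand. Grip it near x -66 mm, fingers closing along the stand's y, to stay clear of drum and post.
- fixture: Aluminium bench fixture, fixed, a plate 135 (x) x 155 (y) x 6 mm with rim walls 10 mm thick that rise to 18 mm above the bench. Origin at the centre of its underside, on the bench; axes like those of a seated stand. Tall machines stand beyond it on the right (from about x 0.6, y -0.2) and on the left of the stand (y 0.35 and more): keep the arm clear of them.
- pocket (a point): Centre of the pocket's floor, 6 mm above the bench. The pocket is 95 (x) x 115 (y) mm inside and 12 mm deep, 2.5 mm clear of the base all round; a key block in its +x, +y corner fits the notch of the base. A seated stand has its origin here and its axes along these.
- nut_driver: Bystander: nut driver with an orange handle, 168 mm long, 22 mm thick, lying near the front of the bench, in front of stand and fixture; origin under its middle.
- flux_tin: Bystander: flat round tin, 52 mm across, 22 mm high, behind the work; origin at the centre of its underside.
- bobbin_b2: Bystander: small wire bobbin, 41 mm across, 28 mm high, behind the stand; origin at the centre of its underside.

How it is judged:
By the outcome, as a careful person would: the job done as asked, in the order asked, and still so for the second after the job is handed in, while the arm keeps its last pose, push and grip.
It also fails if it takes over 72 s, if anything falls off the work surface, if the arm or the gripper's body presses on something with over 40 N, if the wrist force passes 120 N, or if a joint passes its speed limit or range.

ROBOT

A 6-joint arm with a two-finger parallel gripper is mounted at the origin on a cart in front of the work surface, level with it; the furniture and walls round the work are solid. World frame = base frame: x ahead of the robot, y to its left, z up, the work surface at z = 0. Lengths are in mm, angles in rad, forces in N, time in s.
With the tool pointing down it reaches from about 400 to 825 mm from the base axis. Payload 7 kg.
Tool frame: the origin (TCP) lies at the very end of the fingers, on their centre line; the grasp point (between the pads) lies 19 mm behind it; z points along the fingers, y is the direction in which the jaws open and shut (so a half turn about z gives the same grasp; the last joint's range is limited). The gripper opens to 85 mm and grips with 20 to 120 N. Pads are 22 mm wide; open, the fingers measure 114 mm over their backs; the gripper's body (76 mm by 85 mm) begins 54 mm behind the grasp point. The pads swing forward as they close: fully open they stand 13 mm farther back than shut.
Start: joints at [1.475, 0.359, 0.012, 0, -1.224, -0.288], TCP at [252.758, 625.866, 231.302] pointing down, gripper open.
Joint ranges: [-3.07, 3.07], [-1.43, 2.12], [-1.02, 1.25], [-3.03, 1.67], [-3.05, -0], [-3.03, 3.03]. Speed limits (rad/s): [2.39, 2.39, 3.01, 3.14, 3.14, 3.14].

INTERFACE

Orientations are given as [roll, pitch, yaw] about the fixed x, y, z axes, in that order (R = Rz(yaw) Ry(pitch) Rx(roll)).
In Python, from workcell import * gives the robot as it stands. The module is installed in compiled form; this text tells all that it offers.
- The arm moves only by the tool drive_tool, never from a script. Its argument "series" is a list of rows, each a list of 3 entries, a list of its own where there are three numbers: the opening, from 0 (shut) to 1 (fully open), then the shift along the world's x, y, z in mm, then the turn, a rotation vector about the world's x, y, z in rad. In form: [[hand, [tx, ty, tz], [rx, ry, rz]], ...]. A call has 1 to 8 rows; each row is the pose to reach, as a shift and turn from the pose commanded when the call began; what a row does not reach only later rows make up. A row lasts 1/8 s, in which the tool goes at most 62.5 mm and 10.7 degrees, less where a joint would pass 70% of its speed; a pose out of reach is approached as far as the arm can. A call with a gripper value outside its range is refused whole. The fingers move at their own pace and stop on an object; "force" is the grip in N (left out, the last holds). Time passes only in rows, so rows that repeat a pose let the fingers close. It gives the time, the measured TCP pose, the force and the opening at its end, in the units of the state.
- sense(): the state, without advancing time (a new reading comes with each control period).
- grab_frame(name): name is "scene" or "side" or "wrist"; returns a dict with "img" (400x640x3 uint8, red, green, blue), "fovy" (degrees; the focal length in pixels is half the picture's height over the tangent of half this angle, whatever the lens; pixels are square), "cx", "cy" (the principal point, pixels), "position" and "rotation" of the camera in the world; the wrist camera has in their place "T_tool_cam" (4x4, takes a point from camera to tool coordinates, whose origin is the TCP and whose axes are the flange's). Camera axes: x right, y up, looking along -z (the intrinsics and any distortion apply to the point x, -y, -z); pixel columns grow to the right and rows downward; lengths in mm; the calibration is good to about 2 mm. A picture is of the moment at which its call begins: read the wrist's pose just before it. There is no depth.
- finish_job(): hands the job in, once; it reports no verdict.
The state is a dict: "time_s": time; "q": joint angles; "dq": joint speeds; "tau": joint torques, N m; "eef_pos": TCP position; "tool_rot": TCP orientation; "wrist_force": force on the tool from outside, world axes, zero at the start; "moment": the same for the moment, N m; "width": opening from 0.0 (shut) to 1.0 (fully open).
Only numpy, scipy, OpenCV 4.12 (cv2) and the standard library are available. Lean on these libraries where they do the work, as an engineer would, in place of code of your own. Each camera call takes 0.05 s, during which the arm holds its last target. There are 200 camera calls.

## Working session

There is one attempt and no reset: what is moved stays moved. The work goes in short steps, Python scripts to look and compute and a tool call to move; the robot and the scene stay as the last step left them, time stands still between calls to the robot, and variables do not carry over. Pictures are saved under pics/ and viewed, about 8 in all and at most 12, crops included, and the job is handed in when it is done.

Besides the shell and the picture viewer there is one more tool, called after "Emit:" by a JSON object that holds its "api" and its "payload". drive_tool: Moves the arm, as the interface text tells. Its arguments: {"type":"object","properties":{"series":{"type":"array","items":{"type":"array"}},"force":{"type":"number"}},"required":["series"]}

```bash
mkdir -p pics; cat > h.py <<'E'
from workcell import *
import numpy as np, cv2, json
from scipy.spatial.transform import Rotation as Rot
def shot(name,fn):
    s=sense(); f=grab_frame(name); cv2.imwrite(f'pics/{fn}.png',f['img'][:,:,::-1])
    d={k:(np.asarray(v).tolist() if not isinstance(v,str) else v) for k,v in f.items() if k!='img'}
    d['eef']=np.asarray(s['eef_pos']).tolist(); d['rot']=np.asarray(s['tool_rot']).tolist()
    json.dump(d,open(f'pics/{fn}.json','w')); return d
def cam(d):
    if 'position' in d: return np.array(d['position']),np.array(d['rotation'])
    T=np.array(d['T_tool_cam']); r=np.array(d['rot'])
    R=r if r.shape==(3,3) else Rot.from_euler('xyz',r).as_matrix()
    return R@T[:3,3]+np.array(d['eef']),R@T[:3,:3]
def load(fn): return json.load(open(f'pics/{fn}.json'))
def F(d): return 200/np.tan(np.radians(d['fovy'])/2)
def proj(d,P):
    p,R=cam(d); c=(np.atleast_2d(P)-p)@R
    return np.c_[d['cx']+F(d)*c[:,0]/-c[:,2], d['cy']-F(d)*c[:,1]/-c[:,2]]
def ray(d,uv,z):
    p,R=cam(d); v=R@np.array([(uv[0]-d['cx'])/F(d),-(uv[1]-d['cy'])/F(d),-1]); return p+v*(z-p[2])/v[2]
E
python3 - <<'E'
from h import *
for n in ('scene','side','wrist'):
    d=shot(n,n+'0'); print(n,{k:(np.round(v,3).tolist()) if not isinstance(v,str) else v for k,v in d.items()})
s=sense();print(s)
a=cv2.imread('pics/scene0.png');b=cv2.imread('pics/side0.png')
E
```

```text
scene {'fovy': 46.282, 'cx': 315.954, 'cy': 209.086, 'position': [17.273, -180.393, 726.713], 'rotation': [0.83, -0.014, -0.984], 'eef': [252.605, 625.434, 230.365], 'rot': [3.14, -0.0, -0.384]}
side {'fovy': 50.553, 'cx': 318.835, 'cy': 202.155, 'position': [1037.724, 19.063, 819.339], 'rotation': [0.593, 0.006, 1.21], 'eef': [252.589, 625.437, 230.378], 'rot': [3.14, -0.0, -0.384]}
wrist {'fovy': 62.765, 'cx': 319.527, 'cy': 196.495, 'T_tool_cam': [[0.0, 0.962, 0.272, 69.823], [1.0, 0.0, -0.001, -0.09], [-0.001, 0.272, -0.962, -141.502], [0.0, 0.0, 0.0, 1.0]], 'eef': [252.638, 625.462, 230.471], 'rot': [3.14, -0.0, -0.384]}
{'time_s': 0.15, 'q': array([ 1.47511024e+00,  3.59248566e-01,  1.12971561e-02, -1.75046248e-04,
       -1.22409188e+00, -2.88046127e-01]), 'dq': array([ 0.00061406, -0.0025202 ,  0.00370142,  0.00172637,  0.00125502,
       -0.00010521]), 'tau': array([-1.25483530e-03, -5.83877313e+01,  2.93650353e+01,  6.94045410e+00,
       -4.24469050e-03,  7.14373158e-06]), 'eef_pos': array([252.66120576, 625.56835825, 230.5884101 ]), 'tool_rot': array([ 3.14035031e+00, -1.96462195e-04, -3.83791672e-01]), 'wrist_force': array([-0.03863389,  0.39811526,  0.23222301]), 'moment': array([-0.0036997 , -0.00839725,  0.00591483]), 'width': 0.998382174584987}
```

```bash
sed -i "s/return np.array(d\['position'\]),np.array(d\['rotation'\])/return np.array(d['position']),Rot.from_euler('xyz',d['rotation']).as_matrix()/" h.py; python3 -c "
from h import *
print(load('scene0').keys())"
```

```text
dict_keys(['fovy', 'cx', 'cy', 'position', 'rotation', 'eef', 'rot'])
```

View pics/scene0.png

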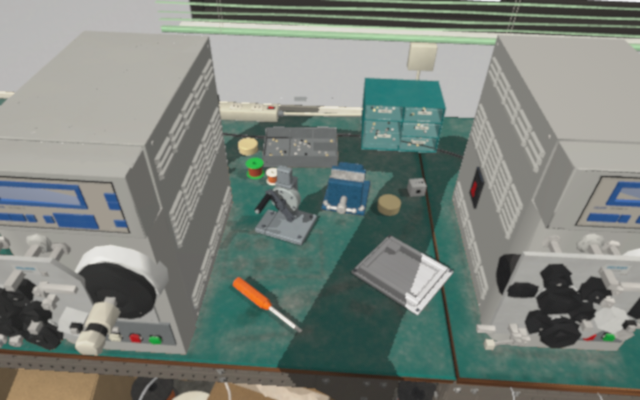

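View pics/side0.png

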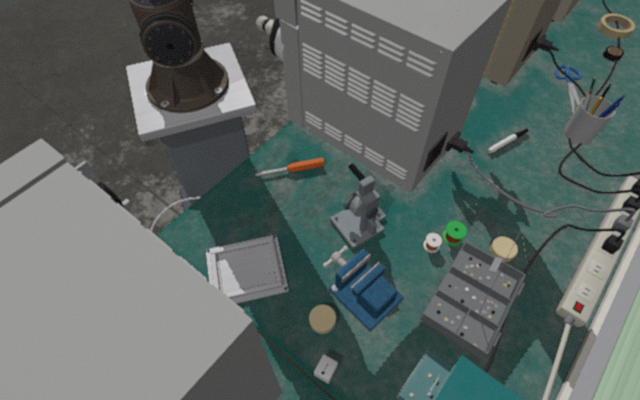

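```bash
python3 - <<'E'
from h import *
a=cv2.imread('pics/scene0.png');b=cv2.imread('pics/side0.png')
def cr(im,x,y,w,h,k): return cv2.resize(im[y:y+h,x:x+w],None,fx=k,fy=k,interpolation=cv2.INTER_CUBIC)
A=cr(a,245,160,80,90,5/1.25); B=cr(a,345,230,115,90,4)[:360]
C=cr(b,325,155,80,100,4)[:, :]; D=cr(b,200,225,100,90,4)
top=np.hstack([A[:300*2//1],B]); C=C[:,:]; 
C=C[80:] if 0 else C; 
h=min(C.shape[0],D.shape[0]); bot=np.hstack([cr(b,325,160,80,90,4),D])
W=780
def pad(x): return cv2.copyMakeBorder(x,0,0,0,W-x.shape[1],cv2.BORDER_CONSTANT)
im=np.vstack([pad(top),pad(bot)]); im=cv2.resize(im,None,fx=.83,fy=.83,interpolation=cv2.INTER_AREA); print(im.shape)
cv2.imwrite('pics/crop0.png',im)
ds,dd=load('scene0'),load('side0')
print('stand scene',ray(ds,(285,223),12),'fixture',ray(ds,(403,272),18), 'side', ray(dd,(357,225),12),ray(dd,(247,268),18))
E
```

```text
(598, 647, 3)
stand scene [598.26930681 274.85671558  12.        ] fixture [613.1732073   -1.84957778  18.        ] side [614.57035074 263.63874161  12.        ] [631.65854164   8.14734294  18.        ]
```

View pics/crop0.png

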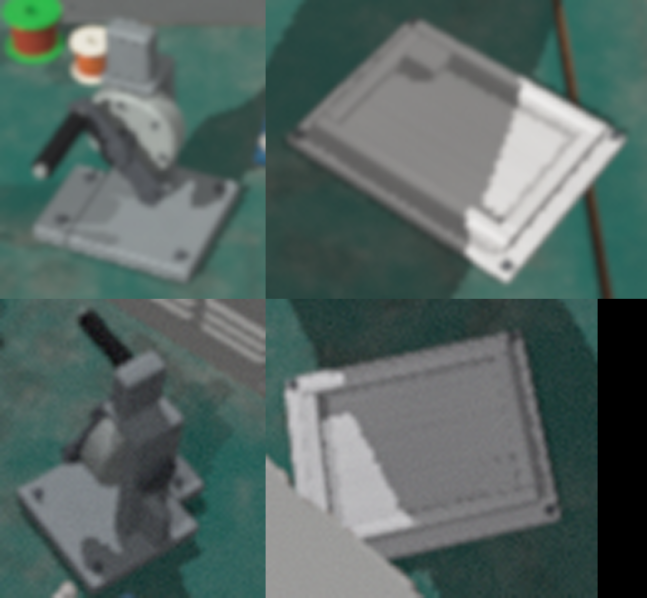

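```bash
cat > fit.py <<'E'
from h import *
from scipy.optimize import least_squares
def fit(obs,x0,dz=0):  # obs: list of (dict,local xyz,uv)
    def w(p,l): c,s=np.cos(p[2]),np.sin(p[2]); return np.array([p[0]+c*l[0]-s*l[1],p[1]+s*l[0]+c*l[1],l[2]])
    def f(p): return np.concatenate([proj(d,w(p,l))[0]-uv for d,l,uv in obs])
    r=least_squares(f,x0,loss='soft_l1',x_scale=[1,1,.01]); return r.x,f(r.x).reshape(-1,2)
E
python3 - <<'E'
from fit import *
S,D=load('scene0'),load('side0')
for uv in [(352.3,271.3),(389.1,236),(453.5,271.6),(417.1,314.9)]: print('fixS',ray(S,uv,18).round(1))
for uv in [(206.7,251),(275.7,236.5),(288.1,290.1)]: print('fixD',ray(D,uv,18).round(1))
for uv in [(255.5,229.9),(301.6,241.9),(318.2,215.7)]: print('stS',ray(S,uv,12).round(1))
for uv in [(330.4,217.6),(354.2,247.7),(383.7,227.2)]: print('stD',ray(D,uv,12).round(1))
print('lug',ray(S,(285.1,168.1),159),ray(D,(367.2,180.9),159))
E
```

```text
fixS [558.5  81.4  18. ]
fixS [686.3  65.9  18. ]
fixS [670.4 -83.9  18. ]
fixS [536.4 -67.   18. ]
fixD [563.1 -61.4  18. ]
fixD [581.6  85.9  18. ]
fixD [707.8  72.4  18. ]
stS [545.2 314.5  12. ]
stS [572.1 212.3  12. ]
stS [658.9 227.8  12. ]
stD [575.6 215.7  12. ]
stD [664.3 235.4  12. ]
stD [640.7 316.4  12. ]
lug [604.90767157 274.00817434 159.        ] [607.16470692 277.48144963 159.        ]
```

```bash
python3 - <<'E'
from h import *
S,D=load('scene0'),load('side0')
print([ray(S,uv,0).round(0) for uv in [(185,350),(232,183),(490,340),(465,225),(265,293),(237,283),(300,330)]])
E
```

```text
[array([258., 238.,   0.]), array([648., 472.,   0.]), array([ 574., -194.,    0.]), array([830., -52.,   0.]), array([431., 200.,   0.]), array([419., 260.,  -0.]), array([401.,  97.,   0.])]
```

View pics/wrist0.png

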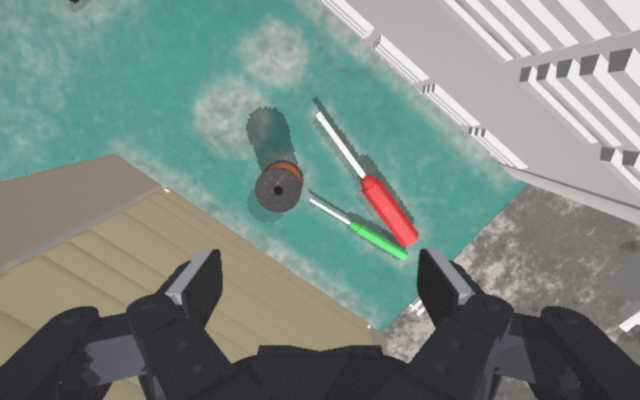

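```bash
python3 - <<'E'
from h import *
W=load('wrist0');D=load('side0')
print([ray(W,uv,0).round(0) for uv in [(525,185),(430,100),(320,0),(385,330),(120,155),(280,190)]])
p,R=cam(W);print(p,-R[:,2])
print('box foot side', [ray(D,uv,0).round(0) for uv in [(300,125),(410,185),(470,100)]], 'box top at z 400',[ray(D,uv,400).round(0) for uv in [(283,5),(455,55)]])
E
```

```text
[array([143., 410.,   0.]), array([276., 486.,   0.]), array([411., 561.,   0.]), array([ 16., 627.,   0.]), array([350., 830.,   0.]), array([245., 678.,   0.])]
[317.47203652 599.59319009 371.98284714] [-0.25254469  0.09982625 -0.96242189]
box foot side [array([270., 249.,   0.]), array([551., 430.,   0.]), array([350., 721.,   0.])] box top at z 400 [array([363., 204., 400.]), array([590., 411., 400.])]
```

```bash
python3 - <<'E'
from h import *
S=load('scene0');D=load('side0')
for z in range(0,601,50): print(z,[proj(S,(x,y,z))[0].round(0).tolist() for x,y in [(262,240),(610,455),(143,410),(460,600)]],[proj(D,(x,y,z))[0].round(0).tolist() for x,y in [(262,240),(580,440),(460,600)]])
E
```

```text
0 [[186.0, 347.0], [227.0, 194.0], [64.0, 349.0], [136.0, 206.0]] [[296.0, 124.0], [419.0, 193.0], [452.0, 139.0]]
50 [[181.0, 331.0], [225.0, 177.0], [54.0, 333.0], [130.0, 189.0]] [[295.0, 110.0], [424.0, 180.0], [457.0, 126.0]]
100 [[175.0, 314.0], [222.0, 160.0], [42.0, 315.0], [124.0, 171.0]] [[294.0, 95.0], [428.0, 166.0], [463.0, 111.0]]
150 [[169.0, 294.0], [219.0, 141.0], [30.0, 296.0], [118.0, 152.0]] [[292.0, 79.0], [433.0, 151.0], [469.0, 95.0]]
200 [[162.0, 273.0], [216.0, 121.0], [16.0, 274.0], [111.0, 132.0]] [[291.0, 61.0], [439.0, 134.0], [476.0, 77.0]]
250 [[154.0, 249.0], [213.0, 100.0], [0.0, 250.0], [104.0, 110.0]] [[290.0, 42.0], [445.0, 116.0], [483.0, 58.0]]
300 [[146.0, 223.0], [209.0, 77.0], [-17.0, 224.0], [96.0, 86.0]] [[288.0, 21.0], [452.0, 96.0], [491.0, 37.0]]
350 [[137.0, 194.0], [206.0, 52.0], [-36.0, 195.0], [88.0, 61.0]] [[286.0, -2.0], [459.0, 73.0], [499.0, 14.0]]
400 [[126.0, 161.0], [202.0, 25.0], [-57.0, 161.0], [79.0, 33.0]] [[285.0, -28.0], [468.0, 47.0], [509.0, -12.0]]
450 [[114.0, 124.0], [197.0, -4.0], [-82.0, 124.0], [69.0, 3.0]] [[283.0, -56.0], [477.0, 18.0], [520.0, -41.0]]
500 [[100.0, 81.0], [193.0, -36.0], [-110.0, 81.0], [58.0, -29.0]] [[280.0, -87.0], [488.0, -15.0], [532.0, -73.0]]
550 [[85.0, 32.0], [187.0, -70.0], [-142.0, 31.0], [46.0, -65.0]] [[278.0, -123.0], [501.0, -54.0], [545.0, -109.0]]
600 [[66.0, -25.0], [182.0, -108.0], [-180.0, -27.0], [33.0, -105.0]] [[275.0, -163.0], [516.0, -98.0], [561.0, -151.0]]
```

Emit:
{"api": "drive_tool", "payload": {"series": [[1,[0,0,60],[0,0,0]],[1,[0,0,120],[0,0,0]],[1,[0,0,180],[0,0,0]],[1,[0,0,240],[0,0,0]],[1,[0,0,290],[0,0,0]],[1,[0,0,290],[0,0,0]]]}}

```text
time_s: 0.9
eef_pos: [253.3, 626.2, 525.9]
tool_rot: [-3.134, 0.001, -0.384]
wrist_force: [-0.1, -0.7, -0.7]
width: 1.001
```

Emit:
{"api": "drive_tool", "payload": {"series": [[1,[43,-44,0],[0,0,0.08]],[1,[86,-88,0],[0,0,0.16]],[1,[130,-133,0],[0,0,0.24]],[1,[173,-178,0],[0,0,0.32]],[1,[216,-222,0],[0,0,0.4]],[1,[260,-267,0],[0,0,0.48]],[1,[303,-312,0],[0,0,0.56]],[1,[347,-356,0],[0,0,0.64]]]}}

```text
time_s: 1.9
eef_pos: [600.7, 268.3, 520.7]
tool_rot: [3.142, 0.001, 0.259]
wrist_force: [0.7, 0.7, 0.5]
width: 1.001
```

Emit:
{"api": "drive_tool", "payload": {"series": [[1,[0,0,-50],[0,0,0]],[1,[0,0,-100],[0,0,0]],[1,[0,0,-150],[0,0,0]],[1,[0,0,-190],[0,0,0]],[1,[0,0,-190],[0,0,0]],[1,[0,0,-190],[0,0,0]]]}}

```text
time_s: 2.65
eef_pos: [600.4, 270.1, 333.0]
tool_rot: [3.142, -0.002, 0.256]
wrist_force: [0.6, 0.8, 1.0]
width: 0.995
```

```bash
python3 - <<'E'
from h import *
print(shot('wrist','wrist1')['eef'], sense()['tool_rot'])
E
```

```text
[600.4116764441404, 270.05622110642656, 332.96958160162023] [-3.14103012e+00 -2.92140161e-03  2.56373184e-01]
```

View pics/wrist1.png

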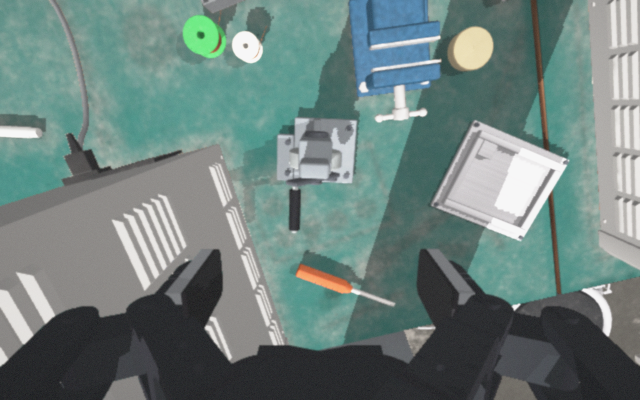

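```bash
python3 - <<'E'
from fit import *
W=load('wrist1');S,D=load('scene0'),load('side0')
fx=[(W,(67.5,77.5,18),(477,122)),(W,(67.5,-77.5,18),(567,160)),(W,(-67.5,-77.5,18),(520,240)),(W,(-67.5,77.5,18),(432,205))]
print(fit(fx,[620,0,-.14]))
st=[(W,(45,-55,12),(356,120)),(W,(-45,-55,12),(354,184)),(W,(-45,55,12),(276,182)),(W,(45,31,12),(296,120))]
print(fit(st,[600,272,.26]))
im=cv2.imread('pics/wrist1.png')
c=np.hstack([cv2.resize(im[100:255,265:375],None,fx=3.5,fy=3.5,interpolation=cv2.INTER_CUBIC)[:],cv2.resize(im[105:260,425:540+35],None,fx=3.5,fy=3.5,interpolation=cv2.INTER_CUBIC)][:2])
c=cv2.resize(c,(int(c.shape[1]*3/3.5),int(c.shape[0]*3/3.5)),interpolation=cv2.INTER_AREA); print(c.shape); cv2.imwrite('pics/crop1.png',c)
E
```

```text
(array([ 6.28288505e+02,  1.01755176e+01, -1.34932631e-01]), array([[-1.11029909, -4.98002685],
       [ 5.51817339,  0.33498024],
       [ 1.06528164,  2.5663966 ],
       [-2.47521357,  0.07010801]]))
(array([6.03754386e+02, 2.75165180e+02, 2.33714094e-01]), array([[ 0.70826919,  0.40494785],
       [-0.60387175,  0.03814799],
       [ 1.49174974,  0.3680125 ],
       [-1.81369581, -1.05151872]]))
(464, 780, 3)
```

View pics/crop1.png

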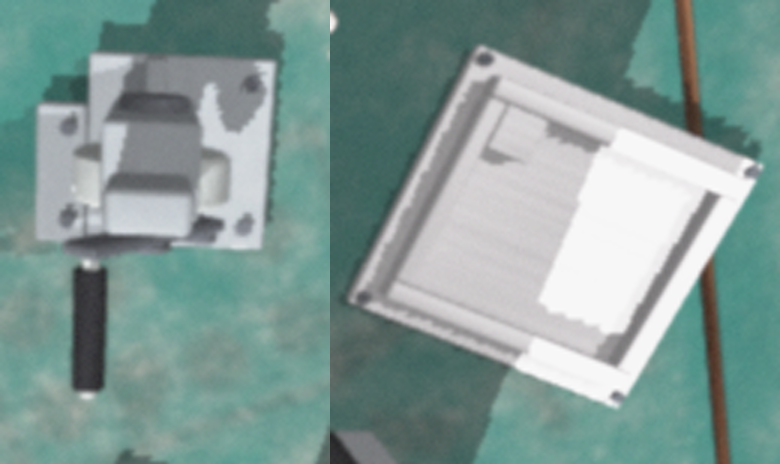

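```bash
python3 - <<'E'
from fit import *
W=load('wrist1')
def o(l,uv): return (W,l,(265+uv[0]/3,100+uv[1]/3))
st=[o((45,-55,12),(276,60)),o((-45,-55,12),(262,248)),o((-45,55,12),(36,240)),o((45,31,12),(90,55)),o((21,55,12),(37,104))]
print(fit(st,[600,272,.26]))
lg=[o((8,15,159),(105,190)),o((8,-15,159),(195,190)),o((-8,-15,159),(195,237)),o((-8,15,159),(103,237))]
print(fit(lg,[600,272,.26]))
print(fit(lg+st,[600,272,.26]))
E
```

```text
(array([6.05307015e+02, 2.75621042e+02, 2.17634114e-01]), array([[ 0.1959206 , -0.12542376],
       [ 0.52709323,  0.8641867 ],
       [-0.082853  ,  0.667126  ],
       [-0.34174493, -0.95100106],
       [-0.24136487, -0.2530391 ]]))
(array([6.05701772e+02, 2.75503799e+02, 2.51141918e-01]), array([[-0.60484525, -0.28261634],
       [ 0.26043597, -0.12367569],
       [ 0.03080124,  0.28982077],
       [ 0.24548459,  0.13589523]]))
(array([6.05568136e+02, 2.75520483e+02, 2.21659793e-01]), array([[-0.4098668 , -0.60101678],
       [ 0.43713505,  0.45858423],
       [-0.27309523,  0.84728735],
       [-0.04114455, -0.18336046],
       [ 0.19936977, -0.46494107],
       [ 0.77883974,  0.56744658],
       [ 0.14985891,  0.66767082],
       [-0.35949541, -1.03267365],
       [-0.19064675, -0.25954492]]))
```

Emit:
{"api": "drive_tool", "payload": {"series": [[1,[5,5.5,-40],[0,0,-0.034]],[1,[5,5.5,-85],[0,0,-0.034]],[1,[5,5.5,-125],[0,0,-0.034]],[1,[5,5.5,-160],[0,0,-0.034]],[1,[5,5.5,-185],[0,0,-0.034]],[1,[5,5.5,-203],[0,0,-0.034]],[1,[5,5.5,-203],[0,0,-0.034]],[1,[5,5.5,-203],[0,0,-0.034]]]}}

```text
time_s: 3.7
eef_pos: [605.6, 275.9, 129.9]
tool_rot: [-3.141, -0.002, 0.223]
wrist_force: [0.1, -0.3, 0.8]
width: 1.001
```

Emit:
{"api": "drive_tool", "payload": {"series": [[0,[0,0,0],[0,0,0]],[0,[0,0,0],[0,0,0]],[0,[0,0,0],[0,0,0]],[0,[0,0,0],[0,0,0]],[0,[0,0,0],[0,0,0]],[0,[0,0,0],[0,0,0]],[0,[0,0,0],[0,0,0]],[0,[0,0,0],[0,0,0]]], "force": 50}}

```text
time_s: 4.7
eef_pos: [605.0, 275.9, 128.8]
tool_rot: [-3.141, -0.001, 0.222]
wrist_force: [-2.6, 4.4, 4.6]
width: 0.343
```

Emit:
{"api": "drive_tool", "payload": {"series": [[0,[0,0,10],[0,0,0]],[0,[0,0,25],[0,0,0]],[0,[0,0,40],[0,0,0]],[0,[0,-10,55],[0,0,-0.05]],[0,[2,-30,60],[0,0,-0.1]],[0,[5,-60,60],[0,0,-0.15]],[0,[10,-85,60],[0,0,-0.25]],[0,[15,-100,60],[0,0,-0.36]]], "force": 80}}

```text
time_s: 5.7
eef_pos: [619.4, 172.9, 188.3]
tool_rot: [3.141, 0.001, -0.143]
wrist_force: [0.9, -0.3, -7.3]
width: 0.334
```

```bash
python3 - <<'E'
from fit import *
s=sense();print(s['eef_pos'],s['tool_rot'],s['wrist_force'],s['moment'],s['width'])
W=load('wrist1')
uv=np.array([(475,120.),(569,160),(521,240.7),(431.7,205)])
L=[(67.5,77.5,18),(67.5,-77.5,18),(-67.5,-77.5,18),(-67.5,77.5,18)]
def und(d,uv,k):
    n=(uv-[d['cx'],d['cy']])/F(d); return n
def f(p):
    c,s_=np.cos(p[2]),np.sin(p[2]); P=np.array([[p[0]+c*x-s_*y,p[1]+s_*x+c*y,z] for x,y,z in L])
    n=(proj(W,P)-[W['cx'],W['cy']])/F(W); n=n*(1+p[3]*(n**2).sum(1,keepdims=True)); return ((n*F(W)+[W['cx'],W['cy']])-uv).ravel()
r=least_squares(f,[628,5,-.135,0],x_scale=[1,1,.01,.01]);print(r.x,r.fun.round(1))
shot('wrist','wrist2')
E
```

```text
[619.4212131  172.94944526 188.30032699] [ 3.14106176e+00  7.65388618e-04 -1.43416755e-01] [ 0.94731005 -0.33263759 -7.26302326] [ 0.0852287  -0.07541678 -0.03901707] 0.3338415689038526
[ 6.29210674e+02  6.85123160e+00 -1.16846589e-01 -3.98458213e-02] [ 0.3 -1.5 -0.5 -0.   0.2  0.6 -0.   1.1]
```

View pics/wrist2.png

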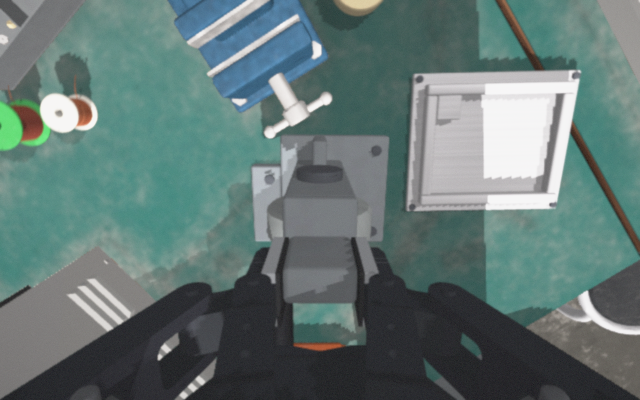

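```bash
cat >> fit.py <<'E'
def fitk(d,L,uv,x0,k=None):
    uv=np.array(uv,float)
    def f(p):
        kk=k if k is not None else p[3]
        c,s=np.cos(p[2]),np.sin(p[2]); P=np.array([[p[0]+c*x-s*y,p[1]+s*x+c*y,z] for x,y,z in L])
        o=[d['cx'],d['cy']]; n=(proj(d,P)-o)/F(d); n=n*(1+kk*(n**2).sum(1,keepdims=True)); return (n*F(d)+o-uv).ravel()
    r=least_squares(f,list(x0)+([] if k is not None else [-.04])); return r.x.round(4),r.fun.round(1)
FX=[(67.5,77.5,18),(67.5,-77.5,18),(-67.5,-77.5,18),(-67.5,77.5,18)]
E
python3 - <<'E'
from fit import *
W=load('wrist2'); uv=[(413,73),(580,71.5),(556,209.5),(406.5,210.5)]
print(fitk(W,FX,uv,[628,6,-.12])); print(fitk(W,FX,uv,[628,6,-.12],-.04))
z=71.5
print(fitk(W,[(45,-55,z),(45,31,z),(21,55,z),(-45,55,z),(-45,-55,z)],[(388.5,136),(281,137),(251.5,167.5),(254,241),(386,241)],[619,173,-.14],-.04))
E
```

```text
(array([ 6.287209e+02,  5.836100e+00, -1.236000e-01, -4.410000e-02]), array([ 0.8, -2. , -0.6, -0.7, -0.1,  0.5, -0. ,  2.8]))
(array([ 6.286085e+02,  6.222000e+00, -1.239000e-01]), array([ 0.5, -2. , -0.1, -0.9,  0. ,  0.7, -0.4,  2.9]))
(array([ 6.202716e+02,  1.721862e+02, -1.375000e-01]), array([ 1.5, -0.6, -1.2, -1. , -0.6, -0.9,  1.8,  1.8, -1.5,  1.1]))
```

Emit:
{"api": "drive_tool", "payload": {"series": [[0,[1,-25,0],[0,0,0]],[0,[3,-60,0],[0,0,0.005]],[0,[5,-95,0],[0,0,0.01]],[0,[7,-130,0],[0,0,0.015]],[0,[8,-152,0],[0,0,0.02]],[0,[9.5,-167,0],[0,0,0.02]],[0,[9.5,-167,-12],[0,0,0.02]],[0,[9.5,-167,-20],[0,0,0.02]]]}}

```text
time_s: 6.75
eef_pos: [628.7, 8.5, 167.1]
tool_rot: [3.142, 0.001, -0.118]
wrist_force: [-0.6, 0.0, -8.5]
width: 0.334
```

Emit:
{"api": "drive_tool", "payload": {"series": [[0,[0,0,-3],[0,0,0]],[0,[0,0,-5],[0,0,0]],[0,[0,0,-5],[0,0,0]],[0,[0,0,-5],[0,0,0]]]}}

```text
time_s: 7.25
eef_pos: [629.4, 8.6, 163.6]
tool_rot: [-3.141, -0.0, -0.117]
wrist_force: [0.2, -0.5, -8.7]
width: 0.332
```

```bash
python3 - <<'E'
from h import *
s=sense();print(s['eef_pos'],s['tool_rot'],s['wrist_force'],s['width'])
shot('wrist','wrist3'); shot('scene','scene3'); shot('side','side3')
im=cv2.imread('pics/wrist3.png'); cv2.imwrite('pics/crop3.png',cv2.resize(im[60:320,170:470],None,fx=2.6,fy=2.3,interpolation=cv2.INTER_CUBIC))
E
```

```text
[629.41583942   8.60409407 163.58934021] [-3.14144760e+00 -4.52698716e-04 -1.17433138e-01] [ 0.18137344 -0.4930849  -8.65534937] 0.33228456758700775
```

View pics/crop3.png

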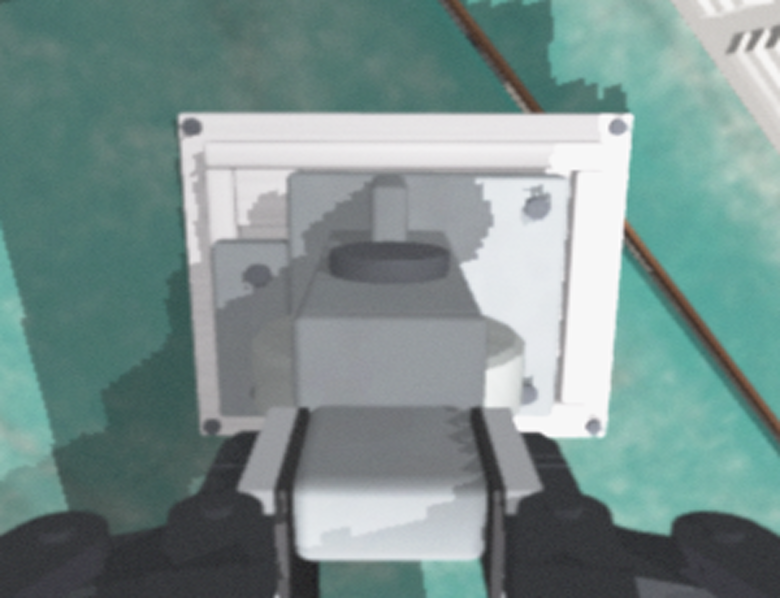

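```bash
python3 - <<'E'
from fit import *
W=load('wrist3'); c=lambda l:[(170+u/2.6,60+v/2.3) for u,v in l]
print(fitk(W,FX,c([(178,114),(633,114),(606,438),(200,436)]),[628,6,-.12],-.04))
print(fitk(W,FX,c([(178,114),(633,114),(606,438),(200,436)]),[628,6,-.12]))
z=46.8
print(fitk(W,[(45,-55,z),(45,31,z),(21,55,z),(-45,55,z),(-45,-55,z)],c([(567,176),(288,173),(213,241),(219,413),(552,413)]),[629,8,-.12],-.04))
E
```

```text
(array([ 6.285831e+02,  2.927600e+00, -1.195000e-01]), array([-3.6, -2.3,  3.7, -1.8,  2.6,  2.8, -2.7,  3.4]))
(array([ 6.302155e+02,  2.315400e+00, -1.192000e-01, -3.231000e-01]), array([ 0.2, -0.5, -0.4,  0.5,  0.8, -0.4, -0.6,  0.5]))
(array([ 6.314839e+02,  8.426400e+00, -1.259000e-01]), array([ 2. , -1.4, -1.1, -1.1, -1.5, -0.4, -0.1,  1.3,  0.7,  2.3]))
```

```bash
sed -i 's/,18)/,6)/g' fit.py; python3 - <<'E'
from fit import *
W=load('wrist3'); c=lambda l:[(170+u/2.6,60+v/2.3) for u,v in l]
for k in (0,None): 
  print(fitk(W,FX,c([(178,114),(633,114),(606,438),(200,436)]),[628,6,-.12],k))
  print(fitk(load('wrist2'),FX,[(413,73),(580,71.5),(556,209.5),(406.5,210.5)],[628,6,-.12],k))
  print(fitk(load('wrist1'),FX,[(475,120.),(569,160),(521,240.7),(431.7,205)],[628,6,-.12],k))
  z=46.8
  print(fitk(W,[(45,-55,z),(45,31,z),(21,55,z),(-45,55,z),(-45,-55,z)],c([(567,176),(288,173),(213,241),(219,413),(552,413)]),[629,8,-.12],k))
# rim inner top edges: far wall inner (z18): local x=47.5
E
```

```text
(array([ 6.263277e+02,  3.027100e+00, -1.195000e-01]), array([-0.3, -0.2,  0.4,  0.2, -0.1, -0.2,  0.1,  0.4]))
(array([ 6.259983e+02,  3.927700e+00, -1.264000e-01]), array([ 0.6,  0.5,  1.1, -1. , -1. , -0.4, -0.9,  1.1]))
(array([ 6.268648e+02,  3.647900e+00, -1.197000e-01]), array([-0.1, -0.5,  0.9,  0. , -0. ,  0.1, -0.7,  0.6]))
(array([ 6.314347e+02,  8.433600e+00, -1.259000e-01]), array([ 2.2, -1.5, -1.1, -1.1, -1.7, -0.4, -0.2,  1.5,  0.9,  2.5]))
(array([ 6.264032e+02,  2.998700e+00, -1.195000e-01, -1.470000e-02]), array([-0.2, -0.1,  0.2,  0.3, -0.2, -0.4,  0.2,  0.2]))
(array([ 6.261615e+02,  3.356900e+00, -1.259000e-01, -6.500000e-03]), array([ 1. ,  0.4,  0.3, -0.7, -1.2, -0.7, -0.3,  0.9]))
(array([ 6.273227e+02,  2.550800e+00, -1.188000e-01, -1.130000e-02]), array([ 0.2, -0.4,  0. ,  0.1, -0.1, -0.2, -0.1,  0.5]))
(array([ 6.319188e+02,  8.373700e+00, -1.251000e-01, -3.912000e-01]), array([-0.1, -0.2, -0.4, -0.5, -0.3, -0.3,  1.3,  0. , -0.5,  0.9]))
```

```bash
python3 - <<'E'
from fit import *
W=load('wrist3'); c=lambda l:[(170+u/2.6,60+v/2.3) for u,v in l]
for z in (46.8,43,40,37,34): print(z,fitk(W,[(45,-55,z),(45,31,z),(21,55,z),(-45,55,z),(-45,-55,z)],c([(567,176),(288,173),(213,241),(219,413),(552,413)]),[629,8,-.12],0))
E
```

```text
46.8 (array([ 6.314347e+02,  8.433600e+00, -1.259000e-01]), array([ 2.2, -1.5, -1.1, -1.1, -1.7, -0.4, -0.2,  1.5,  0.9,  2.5]))
43 (array([ 6.306565e+02,  8.618000e+00, -1.257000e-01]), array([ 1. , -0.9, -0.7, -0.5, -0.8, -0.3,  0.6,  0.6, -0.1,  1.6]))
40 (array([ 6.3004e+02,  8.7639e+00, -1.2560e-01]), array([ 0.1, -0.5, -0.3, -0.1, -0.1, -0.1,  1.2, -0.1, -0.8,  0.8]))
37 (array([ 6.294216e+02,  8.910100e+00, -1.255000e-01]), array([-0.8, -0. ,  0. ,  0.4,  0.6, -0. ,  1.8, -0.8, -1.6,  0.1]))
34 (array([ 6.288014e+02,  9.056600e+00, -1.253000e-01]), array([-1.7,  0.4,  0.4,  0.8,  1.2,  0.1,  2.4, -1.5, -2.3, -0.6]))
```

Emit:
{"api": "drive_tool", "payload": {"series": [[0,[-3.8,-5.6,0],[0,0,0.006]],[0,[-3.8,-5.6,0],[0,0,0.006]],[0,[-3.8,-5.6,-4],[0,0,0.006]],[0,[-3.8,-5.6,-8],[0,0,0.006]],[0,[-3.8,-5.6,-12],[0,0,0.006]],[0,[-3.8,-5.6,-16],[0,0,0.006]],[0,[-3.8,-5.6,-18],[0,0,0.006]],[0,[-3.8,-5.6,-18],[0,0,0.006]]]}}

```text
time_s: 8.4
eef_pos: [625.4, 2.8, 145.1]
tool_rot: [3.141, 0.0, -0.112]
wrist_force: [0.7, -0.1, -7.9]
width: 0.334
```

Emit:
{"api": "drive_tool", "payload": {"series": [[0,[0,0,-2],[0,0,0]],[0,[0,0,-4],[0,0,0]],[0,[0,0,-5],[0,0,0]],[0,[0,0,-5],[0,0,0]]]}}

```text
time_s: 8.9
eef_pos: [625.4, 2.8, 140.2]
tool_rot: [3.142, 0.0, -0.112]
wrist_force: [-0.0, -0.5, -8.2]
width: 0.336
```

Emit:
{"api": "drive_tool", "payload": {"series": [[0,[0,0,-2],[0,0,0]],[0,[0,0,-4],[0,0,0]],[0,[0,0,-5],[0,0,0]],[0,[0,0,-5],[0,0,0]]]}}

```text
time_s: 9.4
eef_pos: [625.4, 2.8, 135.2]
tool_rot: [3.142, 0.0, -0.112]
wrist_force: [-0.1, -0.2, -8.0]
width: 0.339
```

Emit:
{"api": "drive_tool", "payload": {"series": [[0,[0,0,-1],[0,0,0]],[0,[0,0,-1.5],[0,0,0]],[0,[0,0,-1.5],[0,0,0]],[0,[0,0,-1.5],[0,0,0]]]}}

```text
time_s: 9.9
eef_pos: [625.9, 3.0, 134.8]
tool_rot: [-3.141, -0.001, -0.111]
wrist_force: [-3.5, 2.5, 5.0]
width: 0.334
```

```bash
python3 - <<'E'
from h import *
s=sense();print(s['eef_pos'],s['tool_rot'],s['wrist_force'],s['width'])
shot('wrist','wrist4');im=cv2.imread('pics/wrist4.png'); cv2.imwrite('pics/crop4.png',cv2.resize(im[60:320,170:470],None,fx=2.6,fy=2.3,interpolation=cv2.INTER_CUBIC))
E
```

```text
[625.90479502   2.95415751 134.83256896] [-3.14127814e+00 -1.38872668e-03 -1.11388979e-01] [-3.48465793  2.53360314  5.03838128] 0.3343717987953902
```

Emit:
{"api": "drive_tool", "payload": {"series": [[0.6,[0,0,0.5],[0,0,0]],[0.6,[0,0,0.5],[0,0,0]],[1,[0,0,0.5],[0,0,0]],[1,[0,0,0.5],[0,0,0]],[1,[0,0,30],[0,0,0]],[1,[0,0,80],[0,0,0]],[1,[0,0,130],[0,0,0]],[1,[0,0,130],[0,0,0]]]}}

```text
time_s: 10.95
eef_pos: [627.7, 2.9, 268.8]
tool_rot: [-3.139, -0.008, -0.111]
wrist_force: [0.6, 0.1, -0.8]
width: 0.996
```

```bash
python3 - <<'E'
from h import *
s=sense();print(s['eef_pos'],s['tool_rot'],s['wrist_force'],s['width'])
shot('wrist','wrist5');im=cv2.imread('pics/wrist5.png'); cv2.imwrite('pics/crop5.png',cv2.resize(im[80:300,200:450],None,fx=3,fy=2.7,interpolation=cv2.INTER_CUBIC))
E
```

```text
[627.69920219   2.92452627 268.83798974] [-3.13936203 -0.00815673 -0.11142608] [ 0.57135719  0.05708118 -0.82836183] 0.9962729827038249
```

View pics/crop5.png

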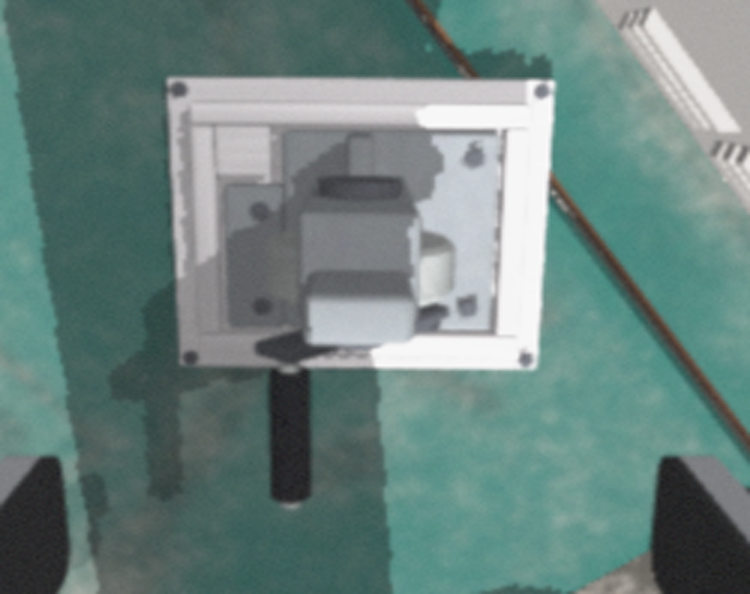

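```bash
python3 - <<'E'
from fit import *
W=load('wrist5'); c=lambda l:[(200+u/3,80+v/2.7) for u,v in l]
fx,r=fitk(W,FX,c([(165,79),(554,79),(537,369),(180,367)]),[627,3,-.12],0);print(fx,r)
z=18
st,r=fitk(W,[(45,-55,z),(45,31,z),(21,55,z),(-45,-55,z)],c([(498,131),(285,130),(223,184),(492,330)]),[627,3,-.12],0);print(st,r)
cc,s=np.cos(st[2]),np.sin(st[2])
def w(l): return np.array([st[0]+cc*l[0]-s*l[1],st[1]+s*l[0]+cc*l[1],l[2]])
for th in np.arange(-.9,.91,.15):
    g=[w((x,-34*np.sin(th),86+34*np.cos(th))) for x in (-33,-83,-66)]
    print(round(th,2),((proj(W,g)-[200,80])*[3,2.7]).round(0).tolist(),g[2].round(1))
E
```

```text
[ 6.261135e+02  3.117900e+00 -1.140000e-01] [-0.1 -0.3  0.1  0.1  0.  -0.  -0.   0.3]
[ 6.269389e+02  2.456100e+00 -1.187000e-01] [ 1.2  0.1 -1.  -0.1 -0.1  0.2 -0.1 -0.1]
-0.9 [[278.0, 365.0], [280.0, 491.0], [279.0, 450.0]] [564.6  36.7 107.1]
-0.75 [[287.0, 369.0], [289.0, 496.0], [289.0, 454.0]] [564.1  33.3 110.9]
-0.6 [[299.0, 372.0], [301.0, 500.0], [300.0, 458.0]] [563.7  29.3 114.1]
-0.45 [[313.0, 374.0], [313.0, 503.0], [313.0, 461.0]] [563.2  25.  116.6]
-0.3 [[328.0, 376.0], [328.0, 506.0], [328.0, 463.0]] [562.6  20.2 118.5]
-0.15 [[343.0, 377.0], [343.0, 508.0], [343.0, 464.0]] [562.   15.3 119.6]
0.0 [[359.0, 378.0], [358.0, 508.0], [359.0, 465.0]] [561.4  10.3 120. ]
0.15 [[376.0, 377.0], [374.0, 508.0], [374.0, 465.0]] [560.8   5.2 119.6]
0.3 [[391.0, 376.0], [389.0, 506.0], [390.0, 463.0]] [5.602e+02 3.000e-01 1.185e+02]
0.45 [[406.0, 375.0], [403.0, 504.0], [404.0, 461.0]] [559.7  -4.4 116.6]
0.6 [[420.0, 372.0], [416.0, 501.0], [417.0, 458.0]] [559.1  -8.8 114.1]
0.75 [[432.0, 370.0], [428.0, 497.0], [429.0, 455.0]] [558.7 -12.7 110.9]
0.9 [[441.0, 366.0], [437.0, 492.0], [438.0, 451.0]] [558.2 -16.2 107.1]
```

Emit:
{"api": "drive_tool", "payload": {"series": [[1,[-5,3,0],[0,0,-0.15]],[1,[-15,6,0],[0,0,-0.32]],[1,[-25,10,0],[0,0,-0.5]],[1,[-35,14,0],[0,0,-0.68]],[1,[-45,18,0],[0,0,-0.86]],[1,[-55,22,0],[0,0,-1.04]],[1,[-62,26,0],[0,0,-1.22]],[1,[-62,29,0],[0,0,-1.4]]]}}

```text
time_s: 12.0
eef_pos: [562.5, 31.8, 262.6]
tool_rot: [3.14, -0.0, -1.518]
wrist_force: [-0.2, 0.3, 0.1]
width: 0.997
```

Emit:
{"api": "drive_tool", "payload": {"series": [[1,[0,0,0],[0,0,-0.18]],[1,[0,0,0],[0,0,-0.36]],[1,[0,0,0],[0,0,-0.54]],[1,[0,0,0],[0,0,-0.72]],[1,[0,0,0],[0,0,-0.9]],[1,[0,0,0],[0,0,-1.08]],[1,[0,0,0],[0,0,-1.25]],[1,[0,0,0],[0,0,-1.4]]]}}

```text
time_s: 13.0
eef_pos: [562.9, 31.7, 262.3]
tool_rot: [-3.142, -0.002, -2.917]
wrist_force: [-0.0, 0.1, 0.4]
width: 0.998
```

Emit:
{"api": "drive_tool", "payload": {"series": [[1,[0,0,-10],[0,0,-0.15]],[1,[0,0,-40],[0,0,-0.3]],[1,[0,0,-70],[0,0,-0.35]],[1,[0,0,-70],[0,0,-0.35]],[1,[0,0,-70],[0,0,-0.35]]]}}

```text
time_s: 13.62
eef_pos: [563.8, 31.7, 194.3]
tool_rot: [-3.141, 0.0, 3.023]
wrist_force: [-0.4, -0.3, 0.7]
width: 1.002
```

```bash
python3 - <<'E'
from h import *
f=[]
for i in range(6):
    s=sense(); f.append(s['wrist_force']); shot('wrist','wrist6')
print(np.round(f,2),s['eef_pos'],s['tool_rot'],s['q'],s['time_s'])
E
```

```text
[[-0.39 -0.35  0.73]
 [ 0.01 -0.06  0.73]
 [ 0.06 -0.09  0.48]
 [-0.11  0.42  0.19]
 [-1.47 -0.52 -0.18]
 [-0.27  0.3  -0.38]] [563.8538918   31.90787311 194.71561135] [3.14087934e+00 1.36974360e-03 3.02180908e+00] [ 4.03083277e-01  2.04922848e-01 -2.89061050e-01  7.50202682e-05
 -1.07526949e+00 -2.09369831e+00] 13.875
```

View pics/wrist6.png

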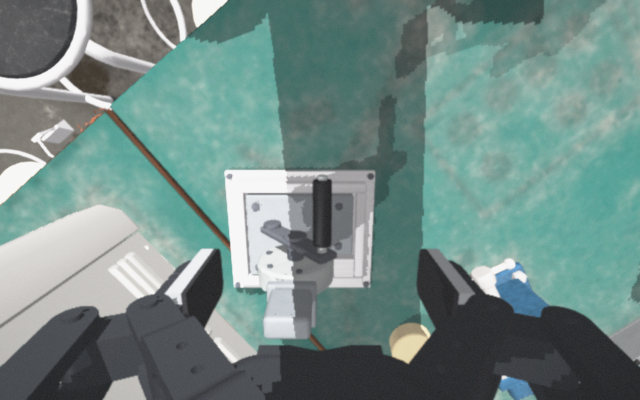

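```bash
python3 - <<'E'
from fit import *
W=load('wrist6')
st=fitk(W,FX,[(224.5,170.5),(376,170.5),(369,289),(234,290)][2:]+[(224.5,170.5),(376,170.5)],[627,3,-.12],0) 
print(st)
p=(626.6,2.9,-.119);cc,s=np.cos(p[2]),np.sin(p[2])
w=lambda l: np.array([p[0]+cc*l[0]-s*l[1],p[1]+s*l[0]+cc*l[1],l[2]])
for th in (-.9,-.8,-.7,-.6): print(th,proj(W,[w((x,-34*np.sin(th),86+34*np.cos(th))) for x in (-33,-83)]).round(1).tolist(), w((-66,-34*np.sin(th),86+34*np.cos(th))).round(1), w((-66,0,86)).round(1))
E
```

```text
(array([ 6.273948e+02,  3.818000e+00, -1.204000e-01]), array([ 1. , -0.7, -0.4, -1.8, -0.2,  1. , -0.4,  1.1]))
-0.9 [[326.9, 242.2], [327.2, 177.5]] [564.2  37.2 107.1] [561.1  10.7  86. ]
-0.8 [[323.9, 243.6], [324.1, 178.3]] [564.   35.  109.7] [561.1  10.7  86. ]
-0.7 [[320.6, 244.9], [320.6, 179.0]] [563.7  32.5 112. ] [561.1  10.7  86. ]
-0.6 [[317.0, 246.0], [316.7, 179.7]] [563.3  29.8 114.1] [561.1  10.7  86. ]
```

Emit:
{"api": "drive_tool", "payload": {"series": [[1,[0,1.8,-35],[0,0,0]],[1,[0,1.8,-70],[0,0,0]],[1,[0,1.8,-90],[0,0,0]],[1,[0,1.8,-103],[0,0,0]],[1,[0,1.8,-103],[0,0,0]],[1,[0,1.8,-103],[0,0,0]]]}}

```text
time_s: 14.68
eef_pos: [564.1, 33.7, 91.8]
tool_rot: [3.141, 0.001, 3.022]
wrist_force: [-0.3, 0.1, 0.2]
width: 1.0
```

Emit:
{"api": "drive_tool", "payload": {"series": [[0,[0,0,0],[0,0,0]],[0,[0,0,0],[0,0,0]],[0,[0,0,0],[0,0,0]],[0,[0,0,0],[0,0,0]],[0,[0,0,0],[0,0,0]],[0,[0,0,0],[0,0,0]],[0,[0,0,0],[0,0,0]],[0,[0,0,0],[0,0,0]]], "force": 50}}

```text
time_s: 15.68
eef_pos: [563.5, 33.6, 90.8]
tool_rot: [3.142, 0.0, 3.021]
wrist_force: [0.0, 0.1, -0.4]
width: 0.147
```

```bash
python3 - <<'E'
from h import *
s=sense();print(s['eef_pos'],s['tool_rot'],s['wrist_force'],s['moment'],s['width'],s['time_s'])
p=(626.6,2.9,-.119)
# circle offsets from start angle, in world
t0=-.75
for i in range(0,49):
    t=t0+i*np.pi/24
    dy=-34*(np.sin(t)-np.sin(t0)); dz=34*(np.cos(t)-np.cos(t0))
    print(i,round(t,2),(0.119*dy).round(1),(.993*dy).round(1),dz.round(1))
E
```

```text
[563.48443417  33.55609514  90.78757556] [3.14157370e+00 8.02781927e-06 3.02135123e+00] [ 0.04413691  0.09969501 -0.40708364] [-0.02176564 -0.03367842  0.03203846] 0.14706832239166273 15.675
0 -0.75 -0.0 -0.0 0.0
1 -0.62 -0.4 -3.4 2.8
2 -0.49 -0.9 -7.2 5.2
3 -0.36 -1.3 -11.2 7.0
4 -0.23 -1.8 -15.4 8.3
5 -0.1 -2.4 -19.8 9.0
6 0.04 -2.9 -24.2 9.1
7 0.17 -3.4 -28.6 8.7
8 0.3 -3.9 -32.9 7.6
9 0.43 -4.4 -37.0 6.1
10 0.56 -4.9 -40.9 3.9
11 0.69 -5.3 -44.5 1.3
12 0.82 -5.7 -47.7 -1.7
13 0.95 -6.1 -50.5 -5.1
14 1.08 -6.3 -52.8 -8.9
15 1.21 -6.5 -54.6 -13.0
16 1.34 -6.7 -55.9 -17.2
17 1.48 -6.8 -56.6 -21.6
18 1.61 -6.8 -56.8 -26.1
19 1.74 -6.7 -56.3 -30.5
20 1.87 -6.6 -55.3 -34.8
21 2.0 -6.4 -53.7 -39.0
22 2.13 -6.2 -51.6 -42.9
23 2.26 -5.9 -49.1 -46.5
24 2.39 -5.5 -46.0 -49.8
25 2.52 -5.1 -42.6 -52.6
26 2.65 -4.7 -38.8 -54.9
27 2.78 -4.2 -34.8 -56.7
28 2.92 -3.7 -30.6 -58.0
29 3.05 -3.1 -26.2 -58.7
30 3.18 -2.6 -21.8 -58.9
31 3.31 -2.1 -17.4 -58.4
32 3.44 -1.6 -13.1 -57.4
33 3.57 -1.1 -9.0 -55.8
34 3.7 -0.6 -5.1 -53.7
35 3.83 -0.2 -1.5 -51.1
36 3.96 0.2 1.7 -48.1
37 4.09 0.5 4.5 -44.6
38 4.22 0.8 6.8 -40.8
39 4.36 1.0 8.6 -36.8
40 4.49 1.2 9.9 -32.5
41 4.62 1.3 10.6 -28.1
42 4.75 1.3 10.7 -23.7
43 4.88 1.2 10.3 -19.2
44 5.01 1.1 9.3 -14.9
45 5.14 0.9 7.7 -10.8
46 5.27 0.7 5.6 -6.8
47 5.4 0.4 3.0 -3.2
48 5.53 0.0 0.0 -0.0
```

Emit:
{"api": "drive_tool", "payload": {"series": [[0,[-0.2,-1.8,1.3],[0,0,0]],[0,[-0.4,-3.6,2.6],[0,0,0]],[0,[-0.7,-5.4,3.9],[0,0,0]],[0,[-0.9,-7.2,5.2],[0,0,0]]]}}

```text
time_s: 16.18
eef_pos: [562.6, 26.3, 96.1]
tool_rot: [3.141, 0.0, 3.021]
wrist_force: [0.5, 1.3, -0.8]
width: 0.143
```

Emit:
{"api": "drive_tool", "payload": {"series": [[0,[-0.2,-2.1,0.8],[0,0,0]],[0,[-0.5,-4.1,1.6],[0,0,0]],[0,[-0.7,-6.2,2.4],[0,0,0]],[0,[-0.9,-8.2,3.1],[0,0,0]]]}}

```text
time_s: 16.68
eef_pos: [561.6, 18.0, 99.1]
tool_rot: [-3.142, -0.0, 3.021]
wrist_force: [0.0, 1.6, -0.7]
width: 0.145
```

Emit:
{"api": "drive_tool", "payload": {"series": [[0,[-0.3,-2.2,0.2],[0,0,0]],[0,[-0.6,-4.4,0.4],[0,0,0]],[0,[-0.8,-6.6,0.6],[0,0,0]],[0,[-1.1,-8.8,0.8],[0,0,0]]]}}

```text
time_s: 17.18
eef_pos: [560.5, 9.2, 99.9]
tool_rot: [-3.142, -0.0, 3.021]
wrist_force: [-0.5, 1.8, -0.6]
width: 0.146
```

Emit:
{"api": "drive_tool", "payload": {"series": [[0,[-0.3,-2.2,-0.3],[0,0,0]],[0,[-0.5,-4.4,-0.7],[0,0,0]],[0,[-0.8,-6.6,-1.1],[0,0,0]],[0,[-1.0,-8.7,-1.5],[0,0,0]]]}}

```text
time_s: 17.68
eef_pos: [559.5, 0.5, 98.3]
tool_rot: [-3.142, -0.0, 3.021]
wrist_force: [0.4, 1.6, 0.0]
width: 0.142
```

Emit:
{"api": "drive_tool", "payload": {"series": [[0,[-0.3,-2.0,-0.9],[0,0,0]],[0,[-0.5,-4.0,-1.8],[0,0,0]],[0,[-0.8,-6.0,-2.7],[0,0,0]],[0,[-1.0,-8.0,-3.7],[0,0,0]]]}}

```text
time_s: 18.18
eef_pos: [558.5, -7.5, 94.6]
tool_rot: [3.142, 0.0, 3.021]
wrist_force: [-0.7, 1.2, -0.5]
width: 0.144
```

Emit:
{"api": "drive_tool", "payload": {"series": [[0,[-0.2,-1.7,-1.4],[0,0,0]],[0,[-0.4,-3.4,-2.8],[0,0,0]],[0,[-0.6,-5.1,-4.2],[0,0,0]],[0,[-0.8,-6.8,-5.6],[0,0,0]]]}}

```text
time_s: 18.68
eef_pos: [557.7, -14.3, 89.0]
tool_rot: [3.142, -0.0, 3.021]
wrist_force: [-0.4, 1.9, 1.0]
width: 0.142
```

Emit:
{"api": "drive_tool", "payload": {"series": [[0,[-0.2,-1.3,-1.8],[0,0,0]],[0,[-0.3,-2.6,-3.6],[0,0,0]],[0,[-0.5,-3.8,-5.4],[0,0,0]],[0,[-0.6,-5.1,-7.2],[0,0,0]]]}}

```text
time_s: 19.18
eef_pos: [557.1, -19.3, 81.8]
tool_rot: [-3.142, -0.0, 3.021]
wrist_force: [-1.6, 1.5, -0.6]
width: 0.141
```

Emit:
{"api": "drive_tool", "payload": {"series": [[0,[-0.1,-0.8,-2.1],[0,0,0]],[0,[-0.2,-1.6,-4.2],[0,0,0]],[0,[-0.3,-2.4,-6.3],[0,0,0]],[0,[-0.4,-3.1,-8.3],[0,0,0]]]}}

```text
time_s: 19.68
eef_pos: [556.8, -22.4, 73.5]
tool_rot: [3.142, 0.0, 3.021]
wrist_force: [-0.8, 1.1, 0.6]
width: 0.15
```

Emit:
{"api": "drive_tool", "payload": {"series": [[0,[0,-0.2,-2.2],[0,0,0]],[0,[0,-0.4,-4.4],[0,0,0]],[0,[-0.1,-0.7,-6.7],[0,0,0]],[0,[-0.1,-0.9,-8.9],[0,0,0]]]}}

```text
time_s: 20.18
eef_pos: [556.7, -23.2, 64.5]
tool_rot: [-3.142, 0.0, 3.021]
wrist_force: [-1.3, 1.5, 0.5]
width: 0.143
```

Emit:
{"api": "drive_tool", "payload": {"series": [[0,[0,0.4,-2.2],[0,0,0]],[0,[0.1,0.8,-4.4],[0,0,0]],[0,[0.1,1.1,-6.5],[0,0,0]],[0,[0.2,1.5,-8.7],[0,0,0]]]}}

```text
time_s: 20.68
eef_pos: [556.8, -21.7, 55.9]
tool_rot: [-3.142, -0.0, 3.021]
wrist_force: [-1.2, 0.6, 0.5]
width: 0.147
```

Emit:
{"api": "drive_tool", "payload": {"series": [[0,[0.1,0.9,-2.0],[0,0,0]],[0,[0.2,1.8,-4.0],[0,0,0]],[0,[0.3,2.8,-6.1],[0,0,0]],[0,[0.4,3.7,-8.1],[0,0,0]]]}}

```text
time_s: 21.18
eef_pos: [557.3, -18.0, 47.8]
tool_rot: [-3.142, 0.0, 3.021]
wrist_force: [-1.1, 0.5, 1.2]
width: 0.146
```

Emit:
{"api": "drive_tool", "payload": {"series": [[0,[0.2,1.4,-1.7],[0,0,0]],[0,[0.3,2.8,-3.4],[0,0,0]],[0,[0.5,4.2,-5.2],[0,0,0]],[0,[0.7,5.6,-6.9],[0,0,0]]]}}

```text
time_s: 21.68
eef_pos: [557.9, -12.4, 40.9]
tool_rot: [-3.142, -0.0, 3.021]
wrist_force: [-0.1, 0.3, 1.1]
width: 0.14
```

Continue with steps 13–24.

Emit:
{"api": "drive_tool", "payload": {"series": [[0,[0.2,1.8,-1.3],[0,0,0]],[0,[0.4,3.6,-2.6],[0,0,0]],[0,[0.6,5.4,-3.9],[0,0,0]],[0,[0.8,7.2,-5.1],[0,0,0]]]}}

```text
time_s: 22.18
eef_pos: [558.8, -5.1, 35.8]
tool_rot: [-3.142, 0.0, 3.021]
wrist_force: [-0.2, -1.7, 0.7]
width: 0.147
```

Emit:
{"api": "drive_tool", "payload": {"series": [[0,[0.2,2.0,-0.8],[0,0,0]],[0,[0.5,4.1,-1.6],[0,0,0]],[0,[0.7,6.1,-2.4],[0,0,0]],[0,[1.0,8.2,-3.1],[0,0,0]]]}}

```text
time_s: 22.68
eef_pos: [559.8, 3.1, 32.7]
tool_rot: [-3.142, -0.0, 3.021]
wrist_force: [0.5, -1.4, 0.1]
width: 0.145
```

Emit:
{"api": "drive_tool", "payload": {"series": [[0,[0.3,2.2,-0.2],[0,0,0]],[0,[0.5,4.4,-0.4],[0,0,0]],[0,[0.8,6.6,-0.7],[0,0,0]],[0,[1.1,8.8,-0.9],[0,0,0]]]}}

```text
time_s: 23.18
eef_pos: [560.8, 11.9, 31.9]
tool_rot: [-3.142, -0.0, 3.021]
wrist_force: [0.7, -1.9, -0.8]
width: 0.146
```

Emit:
{"api": "drive_tool", "payload": {"series": [[0,[0.3,2.2,0.3],[0,0,0]],[0,[0.5,4.4,0.7],[0,0,0]],[0,[0.8,6.6,1.1],[0,0,0]],[0,[1.0,8.7,1.5],[0,0,0]]]}}

```text
time_s: 23.68
eef_pos: [561.8, 20.6, 33.4]
tool_rot: [-3.142, -0.0, 3.021]
wrist_force: [0.3, -2.3, -1.2]
width: 0.141
```

Emit:
{"api": "drive_tool", "payload": {"series": [[0,[0.3,2.0,0.9],[0,0,0]],[0,[0.5,4.0,1.8],[0,0,0]],[0,[0.8,6.0,2.7],[0,0,0]],[0,[1.0,8.0,3.7],[0,0,0]]]}}

```text
time_s: 24.18
eef_pos: [562.8, 28.6, 37.1]
tool_rot: [3.142, -0.0, 3.021]
wrist_force: [0.4, -2.4, -2.2]
width: 0.147
```

Emit:
{"api": "drive_tool", "payload": {"series": [[0,[0.2,1.7,1.4],[0,0,0]],[0,[0.4,3.4,2.8],[0,0,0]],[0,[0.6,5.1,4.2],[0,0,0]],[0,[0.8,6.8,5.6],[0,0,0]]]}}

```text
time_s: 24.68
eef_pos: [563.6, 35.4, 42.8]
tool_rot: [3.142, -0.0, 3.021]
wrist_force: [0.3, -1.4, -3.0]
width: 0.143
```

Emit:
{"api": "drive_tool", "payload": {"series": [[0,[0.2,1.3,1.8],[0,0,0]],[0,[0.3,2.6,3.6],[0,0,0]],[0,[0.5,3.8,5.4],[0,0,0]],[0,[0.6,5.1,7.3],[0,0,0]]]}}

```text
time_s: 25.18
eef_pos: [564.3, 40.5, 50.1]
tool_rot: [3.142, 0.0, 3.021]
wrist_force: [0.8, -1.3, -2.1]
width: 0.148
```

Emit:
{"api": "drive_tool", "payload": {"series": [[0,[0.1,0.8,2.1],[0,0,0]],[0,[0.2,1.6,4.2],[0,0,0]],[0,[0.3,2.4,6.3],[0,0,0]],[0,[0.4,3.1,8.3],[0,0,0]]]}}

```text
time_s: 25.68
eef_pos: [564.6, 43.6, 58.4]
tool_rot: [3.142, -0.0, 3.021]
wrist_force: [-0.1, -0.2, -3.4]
width: 0.148
```

Emit:
{"api": "drive_tool", "payload": {"series": [[0,[0,0.2,2.2],[0,0,0]],[0,[0,0.4,4.4],[0,0,0]],[0,[0.1,0.6,6.6],[0,0,0]],[0,[0.1,0.8,8.8],[0,0,0]]]}}

```text
time_s: 26.18
eef_pos: [564.7, 44.3, 67.2]
tool_rot: [3.142, -0.0, 3.021]
wrist_force: [-0.6, 0.9, -3.4]
width: 0.147
```

Emit:
{"api": "drive_tool", "payload": {"series": [[0,[0,-0.3,2.2],[0,0,0]],[0,[-0.1,-0.7,4.4],[0,0,0]],[0,[-0.1,-1.0,6.6],[0,0,0]],[0,[-0.2,-1.4,8.8],[0,0,0]]]}}

```text
time_s: 26.68
eef_pos: [564.5, 42.8, 76.1]
tool_rot: [-3.142, -0.0, 3.021]
wrist_force: [-1.1, 0.7, -2.1]
width: 0.146
```

Emit:
{"api": "drive_tool", "payload": {"series": [[0,[-0.1,-0.9,2.0],[0,0,0]],[0,[-0.2,-1.8,4.0],[0,0,0]],[0,[-0.3,-2.8,6.1],[0,0,0]],[0,[-0.4,-3.7,8.1],[0,0,0]]]}}

```text
time_s: 27.18
eef_pos: [564.1, 39.1, 84.1]
tool_rot: [-3.142, -0.0, 3.021]
wrist_force: [-2.2, 2.0, -2.8]
width: 0.145
```

Emit:
{"api": "drive_tool", "payload": {"series": [[0,[-0.2,-1.4,1.7],[0,0,0]],[0,[-0.3,-2.8,3.4],[0,0,0]],[0,[-0.5,-4.2,5.1],[0,0,0]],[0,[-0.7,-5.6,6.8],[0,0,0]]]}}

```text
time_s: 27.68
eef_pos: [563.4, 33.4, 90.9]
tool_rot: [-3.142, -0.0, 3.021]
wrist_force: [-2.0, 2.1, -1.9]
width: 0.143
```

```bash
cat > an.py <<'E'
from fit import *
d=np.array([[26.3,96.1,.5,1.3,-.8],[18,99.1,0,1.6,-.7],[9.2,99.9,-.5,1.8,-.6],[.5,98.3,.4,1.6,0],[-7.5,94.6,-.7,1.2,-.5],[-14.3,89,-.4,1.9,1],[-19.3,81.8,-1.6,1.5,-.6],[-22.4,73.5,-.8,1.1,.6],[-23.2,64.5,-1.3,1.5,.5],[-21.7,55.9,-1.2,.6,.5],[-18,47.8,-1.1,.5,1.2],[-12.4,40.9,-.1,.3,1.1],[-5.1,35.8,-.2,-1.7,.7],[3.1,32.7,.5,-1.4,.1],[11.9,31.9,.7,-1.9,-.8],[20.6,33.4,.3,-2.3,-1.2],[28.6,37.1,.4,-2.4,-2.2],[35.4,42.8,.3,-1.4,-3],[40.5,50.1,.8,-1.3,-2.1],[43.6,58.4,-.1,-.2,-3.4],[44.3,67.2,-.6,.9,-3.4],[42.8,76.1,-1.1,.7,-2.1],[39.1,84.1,-2.2,2,-2.8],[33.4,90.9,-2,2.1,-1.9]])
yl=(d[:,0]-10.7)/.993; zl=d[:,1]-67; Fy=.119*d[:,2]+.993*d[:,3]; Fz=d[:,4]
def model(p):
    c,A,f,ey,ez,by,bz,kr=p
    y=yl-ey; z=zl-ez; th=np.arctan2(-y,z)
    P=c-A*np.sin(th+f); rad=np.hypot(y,z)-34
    ty,tz=-np.cos(th),-np.sin(th); ny,nz=-np.sin(th),np.cos(th)
    return th,P,(-P*ty-kr*rad*ny+by-Fy),(-P*tz-kr*rad*nz+bz-Fz)
def run(bias):
    def f(q):
        p=np.r_[q[:5],bias(q),1.]; _,_,a,b=model(p); return np.r_[a,b,q[3:5]*.3,q[5:]/.3]
    r=least_squares(f,[1.6,1.2,0,0,0,0,0]); J=np.linalg.inv(r.jac.T@r.jac); 
    print(r.x.round(2),'th_down',((np.pi-r.x[2]*1)%(2*np.pi)).round(3) if r.x[1]>0 else (-r.x[2]%(2*np.pi)),'sd',np.sqrt(np.diag(J)).round(2)*.55,'rms',np.sqrt(np.mean(r.fun[:48]**2)).round(2))
run(lambda q:(q[5],q[6])); run(lambda q:(0,0))
ty=None
th=np.arctan2(-yl,zl); P=-(Fy*-np.cos(th)+Fz*-np.sin(th)); print(np.c_[th,P].round(2).tolist())
E
python3 an.py
```

```text
[ 1.82  1.25  0.13  0.56 -1.54  0.01 -0.02] th_down 3.007 sd [0.11   0.231  0.1815 0.2255 0.2255 0.165  0.165 ] rms 0.43
[ 1.82  1.27  0.13  0.57 -1.56  0.    0.  ] th_down 3.014 sd [0.11   0.1595 0.1265 0.1595 0.1595 0.165  0.165 ] rms 0.43
[[-0.5, 1.57], [-0.23, 1.7], [0.05, 1.7], [0.32, 1.55], [0.59, 0.65], [0.85, 1.96], [1.12, 0.03], [1.38, 0.78], [1.64, 0.4], [1.9, 0.33], [2.16, 0.8], [2.41, 0.52], [2.67, 1.84], [2.92, 1.32], [-3.11, 1.83], [-2.85, 2.5], [-2.6, 3.14], [-2.34, 3.09], [-2.08, 2.42], [-1.82, 3.34], [-1.56, 3.4], [-1.3, 2.17], [-1.03, 3.29], [-0.76, 2.65]]
```

Emit:
{"api": "drive_tool", "payload": {"series": [[0,[-0.2,-1.7,1.4],[0,0,0]],[0,[-0.4,-3.4,2.8],[0,0,0]]]}}

```text
time_s: 27.92
eef_pos: [563.0, 30.0, 93.7]
tool_rot: [-3.142, -0.0, 3.021]
wrist_force: [-1.5, 1.5, -1.7]
width: 0.145
```

Emit:
{"api": "drive_tool", "payload": {"series": [[0,[-0.2,-1.9,1.2],[0,0,0]],[0,[-0.5,-3.8,2.4],[0,0,0]]]}}

```text
time_s: 28.18
eef_pos: [562.6, 26.2, 96.1]
tool_rot: [3.142, 0.0, 3.021]
wrist_force: [-2.0, 1.4, -1.1]
width: 0.146
```

Emit:
{"api": "drive_tool", "payload": {"series": [[0,[-0.2,-2.0,0.9],[0,0,0]],[0,[-0.4,-4.0,1.8],[0,0,0]]]}}

```text
time_s: 28.42
eef_pos: [562.1, 22.2, 97.9]
tool_rot: [-3.142, -0.0, 3.021]
wrist_force: [-2.0, 2.4, -0.2]
width: 0.145
```

Emit:
{"api": "drive_tool", "payload": {"series": [[0,[-0.2,-2.1,0.7],[0,0,0]],[0,[-0.5,-4.2,1.3],[0,0,0]]]}}

```text
time_s: 28.68
eef_pos: [561.6, 18.0, 99.1]
tool_rot: [-3.142, -0.0, 3.021]
wrist_force: [-1.3, 1.6, -1.4]
width: 0.146
```

Emit:
{"api": "drive_tool", "payload": {"series": [[0,[-0.3,-2.2,0.4],[0,0,0]],[0,[-0.6,-4.4,0.7],[0,0,0]]]}}

```text
time_s: 28.92
eef_pos: [561.0, 13.6, 99.8]
tool_rot: [-3.142, 0.0, 3.021]
wrist_force: [-2.2, 2.2, -0.6]
width: 0.148
```

Emit:
{"api": "drive_tool", "payload": {"series": [[0,[-0.2,-2.2,0.1],[0,0,0]],[0,[-0.5,-4.4,0.1],[0,0,0]]]}}

```text
time_s: 29.18
eef_pos: [560.5, 9.2, 99.9]
tool_rot: [-3.142, -0.0, 3.021]
wrist_force: [-2.2, 2.1, 0.3]
width: 0.146
```

Emit:
{"api": "drive_tool", "payload": {"series": [[0,[-0.2,-2.2,-0.2],[0,0,0]],[0,[-0.5,-4.4,-0.4],[0,0,0]]]}}

```text
time_s: 29.42
eef_pos: [560.0, 4.8, 99.5]
tool_rot: [-3.142, -0.0, 3.021]
wrist_force: [-2.2, 1.1, -1.1]
width: 0.144
```

Emit:
{"api": "drive_tool", "payload": {"series": [[0,[-0.2,-2.1,-0.5],[0,0,0]],[0,[-0.5,-4.3,-1.1],[0,0,0]]]}}

```text
time_s: 29.68
eef_pos: [559.5, 0.5, 98.4]
tool_rot: [-3.142, -0.0, 3.021]
wrist_force: [-3.0, 1.2, -0.8]
width: 0.148
```

Emit:
{"api": "drive_tool", "payload": {"series": [[0,[-0.2,-2.0,-0.7],[0,0,0]],[0,[-0.5,-4.1,-1.5],[0,0,0]]]}}

```text
time_s: 29.92
eef_pos: [559.0, -3.6, 96.8]
tool_rot: [-3.142, -0.0, 3.021]
wrist_force: [-1.9, 1.0, -0.6]
width: 0.149
```

Emit:
{"api": "drive_tool", "payload": {"series": [[0,[-0.2,-1.9,-1.1],[0,0,0]],[0,[-0.5,-3.9,-2.2],[0,0,0]]]}}

```text
time_s: 30.18
eef_pos: [558.5, -7.5, 94.6]
tool_rot: [-3.142, -0.0, 3.021]
wrist_force: [-2.7, 1.1, -0.6]
width: 0.145
```

Emit:
{"api": "drive_tool", "payload": {"series": [[0,[-0.2,-1.8,-1.3],[0,0,0]],[0,[-0.4,-3.6,-2.6],[0,0,0]]]}}

```text
time_s: 30.42
eef_pos: [558.1, -11.1, 92.0]
tool_rot: [-3.142, 0.0, 3.021]
wrist_force: [-2.9, 0.8, -0.5]
width: 0.145
```

Emit:
{"api": "drive_tool", "payload": {"series": [[0,[-0.2,-1.6,-1.5],[0,0,0]],[0,[-0.4,-3.2,-3.0],[0,0,0]]]}}

```text
time_s: 30.68
eef_pos: [557.7, -14.3, 89.0]
tool_rot: [-3.142, -0.0, 3.021]
wrist_force: [-2.5, 0.9, 0.4]
width: 0.142
```

Emit:
{"api": "drive_tool", "payload": {"series": [[0,[-0.2,-1.4,-1.7],[0,0,0]],[0,[-0.4,-2.8,-3.4],[0,0,0]]]}}

```text
time_s: 30.92
eef_pos: [557.4, -17.0, 85.6]
tool_rot: [3.142, 0.0, 3.021]
wrist_force: [-2.8, 2.0, -0.1]
width: 0.143
```

Emit:
{"api": "drive_tool", "payload": {"series": [[0,[-0.1,-1.1,-1.9],[0,0,0]],[0,[-0.2,-2.3,-3.8],[0,0,0]]]}}

```text
time_s: 31.18
eef_pos: [557.1, -19.3, 81.8]
tool_rot: [3.142, -0.0, 3.021]
wrist_force: [-2.7, 1.2, 0.3]
width: 0.146
```

Emit:
{"api": "drive_tool", "payload": {"series": [[0,[-0.1,-0.9,-2.0],[0,0,0]],[0,[-0.2,-1.8,-4.1],[0,0,0]]]}}

```text
time_s: 31.42
eef_pos: [556.9, -21.1, 77.7]
tool_rot: [-3.142, -0.0, 3.021]
wrist_force: [-3.3, 1.7, 0.5]
width: 0.147
```

Emit:
{"api": "drive_tool", "payload": {"series": [[0,[-0.1,-0.6,-2.1],[0,0,0]],[0,[-0.2,-1.3,-4.2],[0,0,0]]]}}

```text
time_s: 31.68
eef_pos: [556.8, -22.4, 73.5]
tool_rot: [3.142, 0.0, 3.021]
wrist_force: [-2.4, 1.0, 1.2]
width: 0.144
```

Emit:
{"api": "drive_tool", "payload": {"series": [[0,[0,-0.3,-2.2],[0,0,0]],[0,[-0.1,-0.7,-4.4],[0,0,0]]]}}

```text
time_s: 31.92
eef_pos: [556.7, -23.1, 69.1]
tool_rot: [3.142, 0.0, 3.021]
wrist_force: [-3.3, 0.8, -0.3]
width: 0.144
```

Emit:
{"api": "drive_tool", "payload": {"series": [[0,[0,-0.1,-2.2],[0,0,0]],[0,[0,-0.2,-4.5],[0,0,0]]]}}

```text
time_s: 32.17
eef_pos: [556.7, -23.2, 64.6]
tool_rot: [3.142, 0.0, 3.021]
wrist_force: [-1.6, 0.2, 1.1]
width: 0.148
```

Emit:
{"api": "drive_tool", "payload": {"series": [[0,[0,0.2,-2.2],[0,0,0]],[0,[0.1,0.5,-4.4],[0,0,0]]]}}

```text
time_s: 32.42
eef_pos: [556.7, -22.7, 60.2]
tool_rot: [-3.142, -0.0, 3.021]
wrist_force: [-3.1, 1.1, 0.7]
width: 0.146
```

Emit:
{"api": "drive_tool", "payload": {"series": [[0,[0,0.5,-2.1],[0,0,0]],[0,[0.1,1.0,-4.3],[0,0,0]]]}}

```text
time_s: 32.67
eef_pos: [556.8, -21.7, 55.9]
tool_rot: [-3.142, -0.0, 3.021]
wrist_force: [-2.1, 0.3, 0.3]
width: 0.144
```

Emit:
{"api": "drive_tool", "payload": {"series": [[0,[0.1,0.8,-2.1],[0,0,0]],[0,[0.2,1.6,-4.2],[0,0,0]]]}}

```text
time_s: 32.92
eef_pos: [557.0, -20.1, 51.6]
tool_rot: [-3.142, -0.0, 3.021]
wrist_force: [-3.3, 1.1, 1.2]
width: 0.15
```

Emit:
{"api": "drive_tool", "payload": {"series": [[0,[0.1,1.0,-1.9],[0,0,0]],[0,[0.2,2.1,-3.9],[0,0,0]]]}}

```text
time_s: 33.17
eef_pos: [557.3, -18.0, 47.8]
tool_rot: [-3.142, 0.0, 3.021]
wrist_force: [-2.3, 0.6, 0.6]
width: 0.141
```

Emit:
{"api": "drive_tool", "payload": {"series": [[0,[0.1,1.2,-1.8],[0,0,0]],[0,[0.3,2.5,-3.6],[0,0,0]]]}}

```text
time_s: 33.42
eef_pos: [557.6, -15.5, 44.2]
tool_rot: [-3.142, 0.0, 3.021]
wrist_force: [-3.0, -0.0, 0.7]
width: 0.144
```

Emit:
{"api": "drive_tool", "payload": {"series": [[0,[0.2,1.5,-1.6],[0,0,0]],[0,[0.4,3.1,-3.3],[0,0,0]]]}}

```text
time_s: 33.67
eef_pos: [557.9, -12.4, 40.9]
tool_rot: [-3.142, -0.0, 3.021]
wrist_force: [-2.3, -0.2, 1.3]
width: 0.146
```

Emit:
{"api": "drive_tool", "payload": {"series": [[0,[0.2,1.7,-1.4],[0,0,0]],[0,[0.4,3.4,-2.8],[0,0,0]]]}}

```text
time_s: 33.92
eef_pos: [558.3, -9.0, 38.1]
tool_rot: [-3.142, -0.0, 3.021]
wrist_force: [-3.0, -0.4, -0.2]
width: 0.149
```

Emit:
{"api": "drive_tool", "payload": {"series": [[0,[0.2,1.9,-1.1],[0,0,0]],[0,[0.4,3.8,-2.3],[0,0,0]]]}}

```text
time_s: 34.17
eef_pos: [558.8, -5.2, 35.8]
tool_rot: [-3.142, 0.0, 3.021]
wrist_force: [-2.8, -0.6, 0.2]
width: 0.148
```

Emit:
{"api": "drive_tool", "payload": {"series": [[0,[0.2,2.0,-0.9],[0,0,0]],[0,[0.5,4.0,-1.8],[0,0,0]]]}}

```text
time_s: 34.42
eef_pos: [559.3, -1.1, 34.0]
tool_rot: [-3.142, -0.0, 3.021]
wrist_force: [-1.8, -1.0, 1.0]
width: 0.142
```

```bash
python3 - <<'E'
t=open('an.py').read()
new='''
d2=np.array([[30,93.7,-1.5,1.5,-1.7],[26.2,96.1,-2,1.4,-1.1],[22.2,97.9,-2,2.4,-.2],[18,99.1,-1.3,1.6,-1.4],[13.6,99.8,-2.2,2.2,-.6],[9.2,99.9,-2.2,2.1,.3],[4.8,99.5,-2.2,1.1,-1.1],[.5,98.4,-3,1.2,-.8],[-3.6,96.8,-1.9,1,-.6],[-7.5,94.6,-2.7,1.1,-.6],[-11.1,92,-2.9,.8,-.5],[-14.3,89,-2.5,.9,.4],[-17,85.6,-2.8,2,-.1],[-19.3,81.8,-2.7,1.2,.3],[-21.1,77.7,-3.3,1.7,.5],[-22.4,73.5,-2.4,1,1.2],[-23.1,69.1,-3.3,.8,-.3],[-23.2,64.6,-1.6,.2,1.1],[-22.7,60.2,-3.1,1.1,.7],[-21.7,55.9,-2.1,.3,.3],[-20.1,51.6,-3.3,1.1,1.2],[-18,47.8,-2.3,.6,.6],[-15.5,44.2,-3,0,.7],[-12.4,40.9,-2.3,-.2,1.3],[-9,38.1,-3,-.4,-.2],[-5.2,35.8,-2.8,-.6,.2],[-1.1,34,-1.8,-1,1]])
d=np.vstack([d,d2])
'''
t=t.replace("yl=(d",new+"yl=(d",1).replace("[:48]","[:-4]").replace("print(np.c_[th,P]","0 and print(np.c_[th,P]")
t+='''
c0=lambda y,z,ey,ez: np.arctan2(-((y-10.7)/.993-ey),z-67-ez)%(2*np.pi)
print('hand now',c0(-1.1,34,.5,-1.3))
'''
open('an.py','w').write(t)
E
python3 an.py
```

```text
[ 1.72  1.27  0.18  0.51 -1.55  0.   -0.02] th_down 2.957 sd [0.088  0.2035 0.154  0.198  0.198  0.165  0.165 ] rms 0.45
[ 1.72  1.29  0.18  0.51 -1.58  0.    0.  ] th_down 2.962 sd [0.088  0.121  0.0825 0.11   0.11   0.165  0.165 ] rms 0.45
hand now 2.7691840863748456
```

```bash
cat >> an.py <<'E'
print('--lag model, rotor th_down')
def m2(q,cf,idx):
    c=cf or q[0]; A,f,ey,ez=q[1:5]; y=yl-ey; z=zl-ez; th=np.arctan2(-y,z); P=c-A*np.sin(th-c/34+f)
    ty,tz=-np.cos(th),-np.sin(th); ny,nz=-np.sin(th),np.cos(th); rad=np.hypot(y,z)-34
    a=-P*ty-rad*ny+q[5]-Fy; b=-P*tz-rad*nz+q[6]-Fz
    return np.r_[a[idx],b[idx],q[3:5]*.2,q[5:]/.2*.45, (A-1.25)/.2*.45]
for cf in (None,1.62):
  for idx in (np.arange(51),np.arange(24),np.arange(24,51)):
    r=least_squares(m2,[1.6,1.2,0,0,0,0,0],args=(cf,idx)); print(cf,len(idx),r.x.round(2),'down',round(np.pi-r.x[2],3))
E
python3 an.py | tail -7
```

```text
--lag model, rotor th_down
None 51 [ 1.72  1.25  0.23  0.52 -1.54 -0.   -0.04] down 2.907
None 24 [ 1.82  1.25  0.19  0.57 -1.54  0.01 -0.03] down 2.953
None 27 [ 1.55  1.19  0.23  0.45 -1.63  0.02  0.05] down 2.915
1.62 51 [ 1.6   1.22  0.23  0.5  -1.56  0.02 -0.02] down 2.915
1.62 24 [ 1.6   1.24  0.19  0.55 -1.53  0.02 -0.04] down 2.951
1.62 27 [ 1.6   1.22  0.25  0.46 -1.6   0.01  0.01] down 2.896
```

Emit:
{"api": "drive_tool", "payload": {"series": [[0,[0.1,1.6,-0.6],[0,0,0]],[0,[0.1,3.2,-1.1],[0,0,0]],[0,[0.2,4.8,-1.6],[0,0,0]],[0,[0.3,6.4,-2.0],[0,0,0]],[0,[0.3,6.4,-2.0],[0,0,0]],[0,[0.3,6.4,-2.0],[0,0,0]],[0,[0.3,6.4,-2.0],[0,0,0]],[0,[0.3,6.4,-2.0],[0,0,0]]]}}

```text
time_s: 35.42
eef_pos: [559.9, 5.2, 32.3]
tool_rot: [3.141, 0.001, 3.021]
wrist_force: [1.2, -1.7, -0.1]
width: 0.144
```

```bash
python3 - <<'E'
from h import *
f=[]
for i in range(8): f.append(sense()['wrist_force']); d=shot('wrist','wrist7')
print(np.mean(f,0).round(2)); s=sense(); print(s['eef_pos'],s['width'],s['time_s'],s['dq'].round(4))
shot('side','side7');shot('scene','scene7')
a=cv2.resize(cv2.imread('pics/wrist7.png'),(480,300)); b=cv2.imread('pics/side7.png')[200:320,180:320]; c=cv2.imread('pics/scene7.png')[190:330,220:460]
im=np.zeros((600,800,3),np.uint8); im[:300,:480]=a; im[300:588,:336]=cv2.resize(b,(336,288),interpolation=cv2.INTER_CUBIC); im[300:562,340:790]=cv2.resize(c,(450,262),interpolation=cv2.INTER_CUBIC)
cv2.imwrite('pics/final.png',im)
E
```

```text
[ 1.98 -1.74 -0.02]
[559.87834376   5.23033931  32.2201163 ] 0.14280497311169055 35.825 [-0.0005 -0.0018 -0.0013 -0.0004  0.0009  0.0002]
```

View pics/final.png

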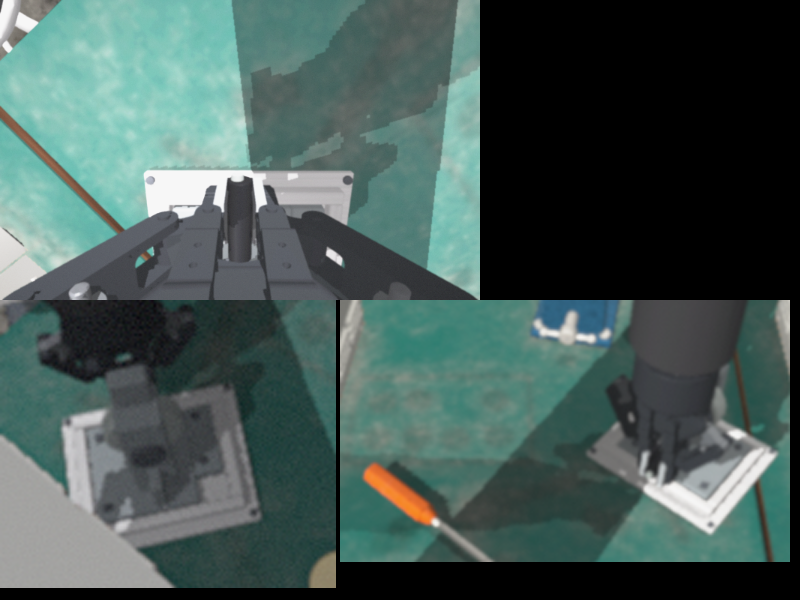

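```bash
python3 -c "
from workcell import *
print(finish_job())"
```

```text
the job is handed in; nothing more can be done
None
```

The stand is seated in the pocket and the rotor is held with the heavy side down, to within about 0.1 rad. I handed the job in at about 36 s, with the crank still gripped.

- **Stand:** I lifted it by the lug, lowered it into the keyed pocket and released it. It touched down at the height expected for the pocket floor (TCP 134.8 mm, against 128.8 + 6 mm). The picture after release shows the notch on the key and the base square inside the rim. The final picture still shows it seated, though the gripper hides part of it.
- **Heavy side:** I turned the rotor clockwise for about 1.6 turns at 15 to 30° per second, logging the crank force as I went. The fit gives about 1.25 N of pull at the grip and puts the heavy side down at rotor angle 2.92 rad (modulo a turn), sd about 0.08. The two halves of the data agree to about 0.05 rad.
- **Final hold:** I stopped there with about 1.5 N of push, close to bearing drag alone (1.6 N). The small difference suggests the heavy side could be up to 0.1 rad short of straight down, which is within the noise, so I did not correct it.
- **Side force:** The hand also pushed along the axle with up to 3 N during the turn and about 2 N at the end. The cause is probably a small yaw error.
- **Bystanders:** The nut driver lies in place in the final picture. I kept clear of the tin and the bobbin but did not check them again.

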